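Level a den equipment shelf with its screw foot and spirit level

ROBOT

A 7-joint arm with a two-finger parallel gripper is mounted at the origin on the work surface. World frame = base frame: x ahead of the robot, y to its left, z up, the work surface at z = 0. Lengths are in m, angles in degrees, forces in N, time in s.
With the tool pointing down it reaches from about 0.425 to 0.875 m from the base axis. Payload 4.7 kg.
Tool frame: the origin (TCP) lies at the very end of the fingers, on their centre line; the grasp point (between the pads) lies 19 mm behind it; y points along the fingers, z is the direction in which the jaws open and shut, and the axes are right-handed (so a half turn about y gives the same grasp; the last joint's range is limited). The gripper opens to 87 mm and grips with 3 to 60 N. Pads are 19 mm wide; open, the fingers measure 117 mm over their backs; the gripper's body (75 mm by 190 mm) begins 51 mm behind the grasp point.
Start: joints at [-66.171, 18.392, -4.016, 83.108, 1.295, 78.541, -3.26], TCP at [0.254, 0.598, 0.223] pointing down, gripper open.
Joint ranges: [-163.93, 163.93], [-17.29, 119.83], [-79.2, 71.16], [3.27, 140.29], [-89.18, 269.18], [5.43, 117.66], [-154.24, 154.24]. Speed limits (degrees/s): [147.25, 147.25, 180, 180, 180, 180, 180].

INTERFACE

Orientations are given as [roll, pitch, yaw] about the fixed x, y, z axes, in that order (R = Rz(yaw) Ry(pitch) Rx(roll)).
In Python, from cell import env gives the robot as it stands.
- The arm moves only by the shell command python3 -m pendant 'ROWS' [FORCE]. ROWS is JSON, one flat list of numbers, 7 for each row, row after row: the shift along the world's x, y, z in units of 40 mm (1.0 is 40 mm), then the turn, a rotation vector about the world's x, y, z in units of 10 degrees (1.0 is 10 degrees), then the finger opening in mm, from 0 to 87. In form: [x, y, z, wx, wy, wz, jaw, x, y, z, wx, wy, wz, jaw, ...]. A call has 1 to 10 rows; each row shifts and turns the commanded pose from where the row before left it; what a row does not reach is not made up. A row lasts 1/8 s, in which the tool goes at most 62.5 mm and 10.7 degrees, less where a joint would pass 70% of its speed; a pose out of reach is approached as far as the arm can. A call is refused whole if a number of a shift passes 1 or a number of a turn 1, either way. A call with a gripper value outside its range is refused whole. The fingers move at their own pace and stop on an object; FORCE is the grip in N (left out, the last holds). Time passes only in rows, so rows that do not move let the fingers close. It gives the time, the measured TCP pose, the force and the opening at its end, in the units of the state.
- env.get_obs(): the state, without advancing time (a new reading comes with each control period).
- env.read_camera(name): name is "scene" or "top"; returns a dict with "image" (400x640x3 uint8, red, green, blue), "fx", "fy", "cx", "cy" (pixels), "k1" (the pictures are not rectified: a ray, as slopes to the right and down, at radius r is drawn at 1 + k1 r^2 times it, then the intrinsics apply), "cam_to_world" (4x4, takes a point from camera to world coordinates). Camera axes: x right, y up, looking along -z (the intrinsics and any distortion apply to the point x, -y, -z); pixel columns grow to the right and rows downward; lengths in m; the calibration is good to about 2 mm. A picture is of the moment at which its call begins. There is no depth.
- env.sign_off(): hands the job in, once; it reports no verdict.
The state is a dict: "time_s": time; "qpos": joint angles; "joint_velocities": joint speeds; "effort": joint torques, N m; "tool_pos": TCP position; "tool_rot": TCP orientation; "force": force on the tool from outside, world axes, zero at the start; "wrist_torque": the same for the moment, N m; "grip_width": finger opening in m.
Only numpy, scipy, OpenCV 4.12 (cv2) and the standard library are available. Lean on these libraries where they do the work, as an engineer would, in place of code of your own. Each camera call takes 0.05 s, during which the arm holds its last target.

TASK

The small wooden shelf leans: set the spirit level down gently on its clear part, lengthways so that it points at the levelling foot's knob, and let go of it. Turn the knurled knob of the levelling foot until the bubble rests midway between the vial's two lines, then go back to the level and press it down onto the shelf from above with the fingertips, with a steady push of about 10 N, to prove that the shelf stands firm. Finish while still pressing, with the bubble still between the lines, and leave everything else on the media unit where it is.

Things in the scene. Friction and masses are not known exactly. Their poses are not given: they have to be found in the camera images.
- level_center (a point): Centre (half-way up) of the spirit level: plain aluminium bar 180 mm long (its own y), 32 mm wide (x), 42 mm tall (z up), black end caps, about 0.35 kg, standing upright on the table to the right. Gripped across its width at the middle. A 64 mm window in the middle of its top shows the yellow-green vial (along y) with two black lines. All of its top, 21 mm above this point, may be pressed on.
- bubble (a joint): Offset of the pale bubble (15 mm long, 8 mm wide) along the level's own +y, in m: 0 is centred; the two black lines are at +10 and -10 mm, so the bubble lies between them up to 2.5 mm off centre. It drifts to the higher end, about 1.05 mm per mrad of slope, and takes about 2 s to settle.
- shelf_spot (a point): Where to set the level: middle of the clear part of the small wooden shelf, on the board's top surface, 67 mm above the table when level. The level is to lie along this frame's y (z is the board's normal). The board is 290 mm (y) by 240 mm (x), 22 mm thick; its centre is 30 mm to +x of this point. At the start it slopes slightly down to the knob's side, -y.
- fixed_feet (a point): Point on the table midway between the shelf's two fixed aluminium feet, 100 mm to +y of the board's centre. The board tilts only about the x line through these feet.
- dock (a point): Top middle of the charging dock held in a steel spring clip on the board's far edge (bystander, part of the shelf): it stands 62 mm above the board, 74 mm wide with the clip, its front 92 mm to +x of shelf_spot.
- knob_grip (a point): Grip point on the vertical axis of the levelling foot's round knurled aluminium knob: 39 mm across, from 80 to 106 mm above the table, this point at 95 mm. It stands beyond the board's -y end, axis 35 mm off the board's edge, 180 mm to -y and 30 mm to +x of shelf_spot. It keeps its height as it turns.
- foot_pad (a point): Pad of the levelling foot, on the table under the knob. Turning the knob clockwise (seen from above) raises the board at the knob, 5 mm a turn on a lever of 280 mm to the fixed feet: the bubble of a level lying along the shelf moves about 3.0 mm per rad towards the knob. Even friction of about 0.12 N m; it stays where left. At the start it needs about 1.9 to 4.2 rad clockwise.
- case_a: Bystander: clear plastic game case lying flat, 135 x 190 x 14 mm, the lower of two; origin under its centre.
- case_b: Bystander: the same kind of case lying on the first; origin under its centre.
- headset_stand: Bystander: grey aluminium headset stand, foot 110 mm across, 240 mm tall; origin under its foot.
- coaster: Bystander: white ceramic coaster, 100 mm across, 8 mm thick; origin under its centre.
- remote: Bystander: black remote control, 44 x 150 x 17 mm, lying before the shelf; origin under its centre.
- tin: Bystander: round steel screw tin, 62 mm across, 32 mm tall; origin under its centre.
- mug: Bystander: white mug, 80 mm across, 92 mm tall; origin under its centre.

How it is judged (in metres and radians):
On the way, in this order (a step that is already met when the one before it is completed fails the run):
1. the level lies on the clear part of the shelf, lengthways towards the knob, let go (x of level_center in the frame of shelf_spot between -0.05 and 0.045 m and y of level_center in the frame of shelf_spot between -0.05 and 0.05 m and z of level_center in the frame of shelf_spot between 0.0175 and 0.0245 m and angle between the y axis of level_center and the y axis of shelf_spot, either way round below 0.2 rad and angle between level_center's own z axis and vertical below 0.1 rad and contact force between the fingers and level below 0.05 N), for 0.3 s.
2. the foot has been turned until the shelf is level and the bubble rests between the lines, the level lying free (all of step 1 and value of joint bubble between -0.0025 and 0.0025 m and angle between shelf_spot's own z axis and vertical below 0.004 rad), for 0.5 s.
At the end, for the whole second after the job is handed in: The level lies lengthways (0.2 rad) on the shelf's clear part (45 mm from its middle), the shelf is level (4 mrad), the bubble within 2.5 mm of centre, and the fingertips still press so that the level bears on the shelf with 6 to 35 N, its own 3.5 N included (x of level_center in the frame of shelf_spot between -0.05 and 0.045 m and y of level_center in the frame of shelf_spot between -0.05 and 0.05 m and z of level_center in the frame of shelf_spot between 0.0175 and 0.0245 m and angle between the y axis of level_center and the y axis of shelf_spot, either way round below 0.2 rad and angle between level_center's own z axis and vertical below 0.1 rad and value of joint bubble between -0.0025 and 0.0025 m and angle between shelf_spot's own z axis and vertical below 0.004 rad and contact force between the fingers and level above 2 N and contact force between level and shelf between 6 and 35 N); the arm keeps its last pose, push and grip.
It fails at once if the level is banged or pressed hard onto the shelf (over 100 N) (contact force between level and shelf above 100 N).
It fails at once if a bystander is shoved aside by more than 30 mm (distance of any of case_a, case_b, headset_stand, coaster, remote, tin, mug from where it was at the start of the episode above 0.03 m).
It also fails if it takes over 72 s, if anything falls off the work surface, if the arm or the gripper's body presses on something with over 40 N, if the wrist force passes 120 N, or if a joint passes its speed limit or range.

## Working session

There is one attempt and no reset: what is moved stays moved. The work goes in short steps, Python scripts to look and compute and a shell command to move; the robot and the scene stay as the last step left them, time stands still between calls to the robot, and variables do not carry over. Pictures are saved under pics/ and viewed, and the job is handed in when it is done.

```bash
mkdir -p pics; ls
python3 - <<'E'
from cell import env
import cv2,numpy as np
o=env.get_obs(); print(o)
for n in("scene","top"):
    c=env.read_camera(n); cv2.imwrite(f"pics/{n}0.png",c["image"][:,:,::-1]); print(n,c["fx"],c["fy"],c["cx"],c["cy"],c["k1"],np.round(c["cam_to_world"],4).tolist())
E
```

```text
pics
{'time_s': 0.0, 'qpos': array([-66.16873264,  18.44047878,  -4.016699  ,  83.1741732 ,
         1.2951696 ,  78.54064506,  -3.26056164]), 'joint_velocities': array([ 0.08599973,  0.1046025 , -0.04071645, -0.0516019 ,  0.02560478,
       -0.02023203,  0.05206168]), 'effort': array([ 6.69216442e-04, -4.91294217e+01, -4.03397027e-01, -3.12521303e+01,
       -6.36478420e-02,  4.40403877e-02,  1.65521074e-04]), 'tool_pos': array([0.2540411 , 0.59770412, 0.22145197]), 'tool_rot': array([-9.01100400e+01, -5.49471445e-03, -2.30209484e+01]), 'force': array([ 0.86115773,  1.09132873, -0.07790147]), 'wrist_torque': array([-0.01014409,  0.01957485,  0.03737887]), 'grip_width': 0.08739328561813058}
scene 373.17671610959627 373.17671610959627 315.9155553576444 207.12356406638676 0.018952504926478358 [[0.04, -0.6392, 0.768, 1.2168], [0.9992, 0.0297, -0.0273, 0.0252], [-0.0053, 0.7685, 0.6398, 0.6719], [0.0, 0.0, 0.0, 1.0]]
top 407.86845883729677 407.86845883729677 325.82682709520344 200.45241067405416 -0.08529458790548165 [[-0.0138, 0.9824, -0.1863, 0.2916], [-0.9993, -0.0199, -0.0308, 0.0237], [-0.034, 0.1857, 0.982, 1.2125], [0.0, 0.0, 0.0, 1.0]]
```

View pics/scene0.png

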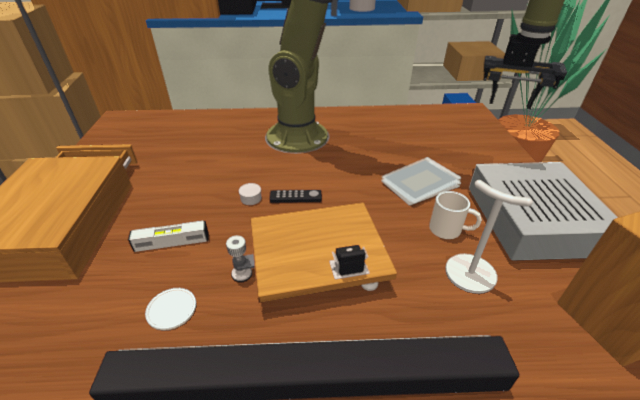

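View pics/top0.png

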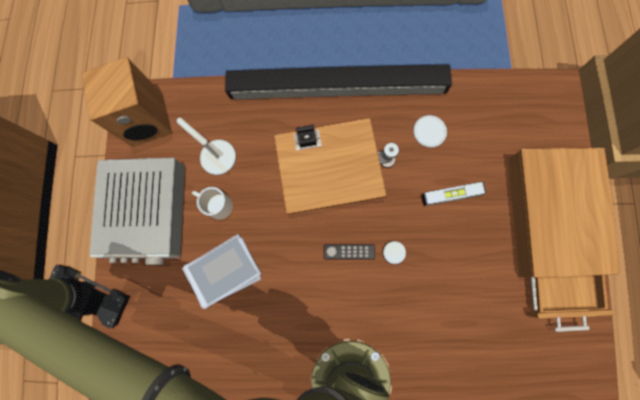

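The top view shows the board around (330,165), the knob at (390,151), the level at (454,193), the dock at (307,137) and the cases at (222,270). I'll zoom in to get accurate corners.

```bash
cat > h.py <<'E'
from cell import env
import cv2,numpy as np
def cam(n): return env.read_camera(n)
def ray(c,uv):
    d=((uv[0]-c["cx"])/c["fx"],(uv[1]-c["cy"])/c["fy"]); d=np.array(d); rd=np.hypot(*d); r=rd
    for _ in range(20): r=rd/(1+c["k1"]*r*r)
    s=d*(r/rd if rd>0 else 1)
    T=c["cam_to_world"]; return T[:3,3],T[:3,:3]@np.array([s[0],-s[1],-1])
def onz(c,uv,z):
    o,d=ray(c,uv); return o+d*(z-o[2])/d[2]
def proj(c,p):
    T=c["cam_to_world"]; q=T[:3,:3].T@(np.asarray(p)-T[:3,3]); s=np.array([q[0],-q[1]])/-q[2]
    s=s*(1+c["k1"]*(s@s)); return np.array([c["cx"]+c["fx"]*s[0],c["cy"]+c["fy"]*s[1]])
def tri(c1,u1,c2,u2):
    o1,d1=ray(c1,u1);o2,d2=ray(c2,u2)
    A=np.stack([d1,-d2],1); t=np.linalg.lstsq(A,o2-o1,rcond=None)[0]
    a,b=o1+t[0]*d1,o2+t[1]*d2; return (a+b)/2,np.linalg.norm(a-b)
def crop(c,x0,y0,x1,y1,k,f):
    cv2.imwrite(f,cv2.resize(c["image"][y0:y1,x0:x1,::-1],None,fx=k,fy=k,interpolation=cv2.INTER_CUBIC))
E
python3 - <<'E'
from h import *
t=cam("top");s=cam("scene")
crop(t,265,105,395,225,5,"pics/t1.png"); crop(t,370,110,500,220,6,"pics/t2.png")
crop(s,120,190,400,300,2.8,"pics/s1.png")
im=t["image"].astype(int)
# level: bright low-saturation mask in the region
def comp(im,box,thr,sat):
    x0,y0,x1,y1=box; h=cv2.cvtColor(im.astype(np.uint8),cv2.COLOR_RGB2HSV)[y0:y1,x0:x1]
    m=((h[...,2]>thr)&(h[...,1]<sat)).astype(np.uint8)
    n,l,st,ce=cv2.connectedComponentsWithStats(m)
    for i in range(1,n):
        if st[i,4]>25:
            pts=np.argwhere(l==i)[:,::-1].astype(np.float32)+[x0,y0]
            print(st[i]+[x0,y0,0,0,0],ce[i]+[x0,y0],cv2.minAreaRect(pts.astype(np.float32)))
print("level");comp(im,(410,170,495,215),130,90)
print("knob");comp(im,(375,135,405,172),130,90)
E
```

```text
level
[425 182  60  22 687] [454.50363901 192.49344978] ((454.62933349609375, 192.6982879638672), (13.62027645111084, 59.106178283691406), 79.50852966308594)
knob
[383 142  16  25 244] [390.82377049 152.64754098] ((390.74310302734375, 154.12461853027344), (14.366735458374023, 24.35133934020996), 3.1798300743103027)
```

View pics/t1.png

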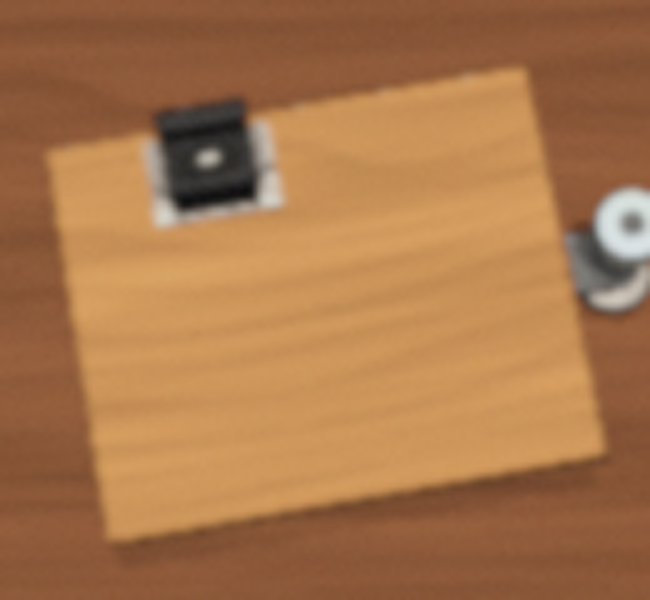

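View pics/t2.png

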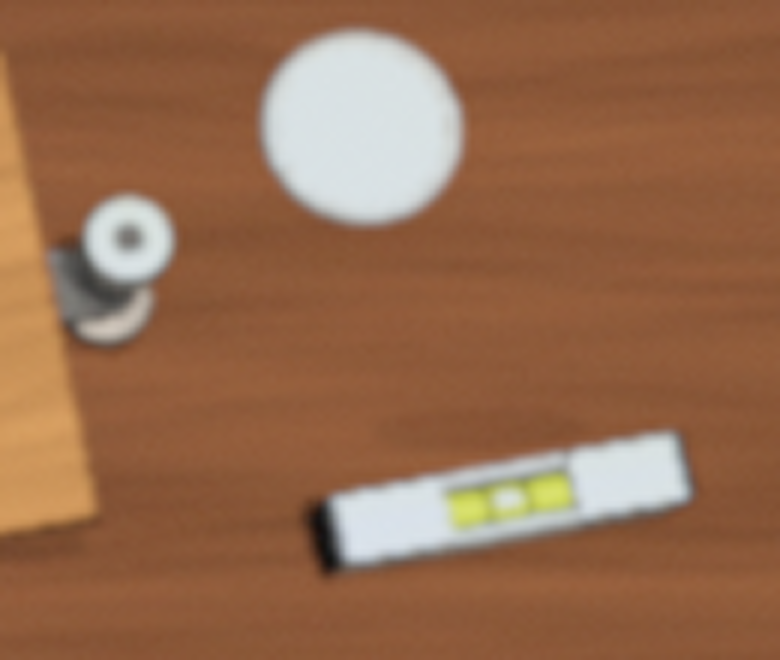

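View pics/s1.png

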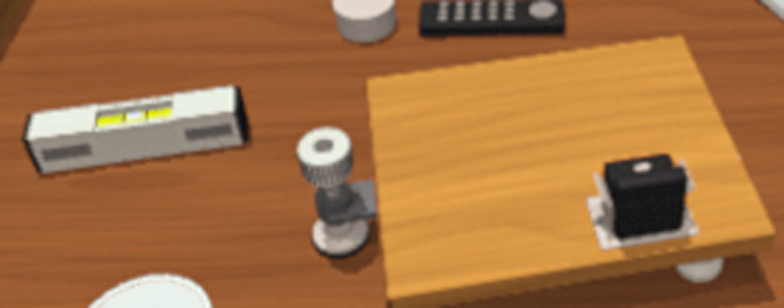

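Run:
```python
from h import *
t=cam("top");s=cam("scene")
f=lambda p,x0,y0,k:((p[0]+.5)/k-.5+x0,(p[1]+.5)/k-.5+y0)
T1=lambda p:f(p,265,105,5);T2=lambda p:f(p,370,110,6);S1=lambda p:f(p,120,190,2.8)
bt=[T1(p) for p in [(48,153),(527,68),(606,455),(108,541)]]
bs=[S1(p) for p in [(771,239),(388,295),(368,79),(684,37)]]  # same order? A=far-left(dock, +y,+x)
P=[onz(t,p,z) for p,z in zip(bt,[.067,.065,.065,.067])]
Q=[onz(s,p,z) for p,z in zip(bs,[.067,.065,.065,.067])]
for a,b in zip(P,Q): print(a.round(4),b.round(4))
P=np.array(P);Q=np.array(Q)
for X in(P,Q):
    e=X[0]-X[1]+X[3]-X[2]; g=X[0]-X[3]+X[1]-X[2]
    print("c",X.mean(0).round(4),"yaw",np.degrees(np.arctan2(-e[0],e[1])),np.degrees(np.arctan2(g[1],g[0])),np.linalg.norm(e)/2,np.linalg.norm(g)/2)
print("knob",onz(t,T2((129,238)),.106),onz(s,S1((326,148)),.106),tri(t,T2((129,238)),s,S1((326,148))))
print("lev",onz(t,T2((511,498)),.041),onz(s,S1((135,116)),.041))
lt=[T2(p) for p in [(313,503),(680,432),(692,498),(328,573)]]
L=np.array([onz(t,p,.042) for p in lt]); e=L[0]-L[1]+L[3]-L[2]
print("lev",L.mean(0),np.degrees(np.arctan2(-e[0],e[1])),np.linalg.norm(e)/2)
ls=[S1(p) for p in [(238,88),(30,116),(38,141),(244,117)]]
L=np.array([onz(s,p,z) for p,z in zip(ls,[.042]*4)]);print(L.round(4))
```

```text
[0.7094 0.2104 0.067 ] [0.7182 0.2061 0.067 ]
[ 0.7561 -0.0755  0.065 ] [ 0.7549 -0.0738  0.065 ]
[ 0.5199 -0.1123  0.065 ] [ 0.5223 -0.1097  0.065 ]
[0.4753 0.1733 0.067 ] [0.4795 0.1749 0.067 ]
c [0.6152 0.049  0.066 ] yaw 9.073938024349072 8.926047628432539 0.28937867973722897 0.23804558743537108
c [0.6187 0.0494 0.066 ] yaw 8.014711205952503 8.102388491923099 0.2850421846677521 0.23808401662965673
knob [ 0.64488936 -0.12803272  0.106     ] [ 0.64736301 -0.12504037  0.106     ] (array([ 0.64531055, -0.12694233,  0.10405546]), np.float64(0.002702318093969265))
lev [ 0.52961192 -0.31768696  0.041     ] [ 0.53452232 -0.31428997  0.041     ]
lev [ 0.52786842 -0.31407201  0.042     ] 10.189222226371228 0.18511970557837285
[[ 0.5028 -0.2308  0.042 ]
 [ 0.5313 -0.4052  0.042 ]
 [ 0.563  -0.3878  0.042 ]
 [ 0.5413 -0.2184  0.042 ]]
```

```bash
python3 -m pendant '[0.4,-1,0,0,0,-0.25,87,0.4,-1,0,0,0,-0.25,87,0.4,-1,0,0,0,-0.25,87,0.4,-1,0,0,0,-0.25,87,0.4,-1,0,0,0,-0.25,87,0.4,-1,0,0,0,-0.25,87,0.4,-1,0,0,0,-0.25,87,0.4,-1,0,0,0,-0.25,87,0.4,-1,0,0,0,-0.25,87,0.4,-1,0,0,0,-0.25,87]' 30
python3 -m pendant '[0.25,-1,0,0,0,-0.25,87,0.25,-1,0,0,0,-0.25,87,0.25,-1,0,0,0,-0.25,87,0.25,-1,0,0,0,-0.25,87,0.25,-1,0,0,0,-0.25,87,0.25,-1,0,0,0,-0.25,87,0.25,-1,0,0,0,-0.25,87,0.25,-1,0,0,0,-0.25,87,0.25,-1,0,0,0,-0.25,87,0.25,-1,0,0,0,-0.25,87]'
python3 -m pendant '[0.25,-1,0,0,0,-0.25,87,0.1,-1,0,0,0,-0.25,87,0,-0.85,0,0,0,-0.2,87,0,0,0,0,0,0,87]'
python3 -c "
from h import *
print(env.get_obs())"
```

```text
time_s: 1.55
tool_pos: [0.4146, 0.1969, 0.2228]
tool_rot: [-90.0, -0.0, -48.1]
force: [0.7, 0.8, 0.2]
grip_width: 0.0869
time_s: 2.8
tool_pos: [0.5145, -0.2029, 0.2228]
tool_rot: [-89.9, -0.0, -73.1]
force: [-0.4, 0.8, 0.7]
grip_width: 0.0868
time_s: 3.3
tool_pos: [0.5268, -0.3192, 0.2225]
tool_rot: [-90.1, -0.1, -80.3]
force: [0.3, -0.2, 0.1]
grip_width: 0.0868
{'time_s': 3.3, 'qpos': array([ -8.96748407,  17.83706125,  46.72229761,  89.7948517 ,
       -13.03244924,  78.04207184,  48.75660899]), 'joint_velocities': array([-2.26001305, -1.50490123, -2.42353891,  1.0897812 , -0.83506618,
        0.69969514, -0.81483714]), 'effort': array([ 4.64577544e-01, -3.66299164e+01,  7.51841694e+00, -3.07103562e+01,
        5.31053374e-03, -6.36369316e-02,  1.13741783e-01]), 'tool_pos': array([ 0.52675755, -0.3192188 ,  0.22249668]), 'tool_rot': array([-90.08097275,  -0.11893293, -80.32690526]), 'force': array([ 0.32090941, -0.16878339,  0.06962556]), 'wrist_torque': array([ 0.00650319,  0.01449422, -0.00327938]), 'grip_width': 0.08677900547288844}
```

```bash
python3 -m pendant '[0.08,0.1,-1,0,0,0,87,0,0,-1,0,0,0,87,0,0,-1,0,0,0,87,0,0,-1,0,0,0,87,0,0,-0.8,0,0,0,87,0,0,-0.5,0,0,0,87,0,0,0,0,0,0,87]'
python3 - <<'E'
from h import *
s=cam("scene");crop(s,80,120,340,320,3,"pics/s2.png");t=cam("top");crop(t,380,110,520,250,4,"pics/t3.png")
E
```

```text
time_s: 4.18
tool_pos: [0.5309, -0.3104, 0.0095]
tool_rot: [-90.1, 0.1, -80.0]
force: [0.2, 0.3, 0.8]
grip_width: 0.0869
```

View pics/s2.png

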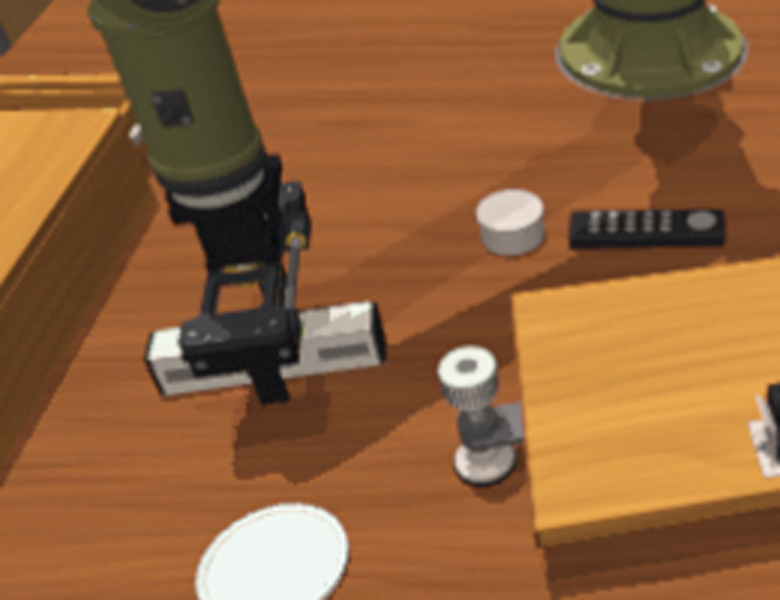

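The fingers straddle the level near its middle, at about (262,350) in the crop. Next I'll close and lift.

```bash
python3 -m pendant '[0,0,0,0,0,0,28,0,0,0,0,0,0,28,0,0,0,0,0,0,28,0,0,0,0,0,0,28,0,0,0,0,0,0,28]' 30
python3 -m pendant '[0,0,0.1,0,0,0,28,0,0,0.4,0,0,0,28,0,0,1,0,0,0,28,0,0,1,0,0,0,28,0,0,1,0,0,0,28,0,0,1,0,0,0,28,0,0,0,0,0,0,28]'
```

```text
time_s: 4.9
tool_pos: [0.5314, -0.3117, 0.0106]
tool_rot: [-90.0, -0.0, -80.0]
force: [0.1, 0.2, -0.6]
grip_width: 0.0447
time_s: 5.78
tool_pos: [0.5331, -0.3133, 0.1946]
tool_rot: [-89.6, -0.2, -80.0]
force: [-0.2, -0.7, -2.9]
grip_width: 0.032
```

The fingers were still closing when the lift began, so I'll check how the level is held.

Run:
```python
from h import *
s=cam("scene");crop(s,80,60,340,260,3,"pics/s3.png");t=cam("top");crop(t,390,110,530,260,4,"pics/t4.png");print(env.get_obs()["tool_pos"])
for n,P in(("t",t),("s",s)): print(n,proj(P,env.get_obs()["tool_pos"]))
```

```text
[ 0.53105698 -0.31136345  0.19021126]
t [468.14164731 180.22334574]
s [152.05812775 180.75366835]
```

View pics/s3.png

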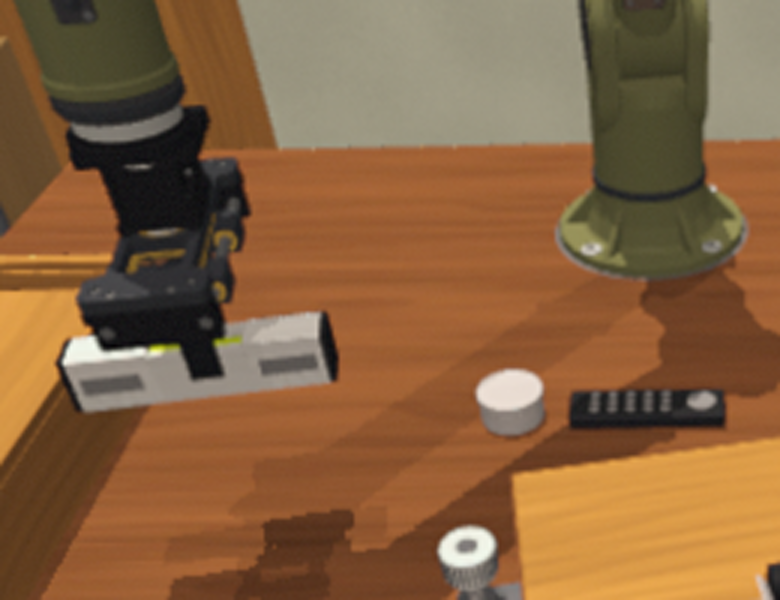

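View pics/t4.png

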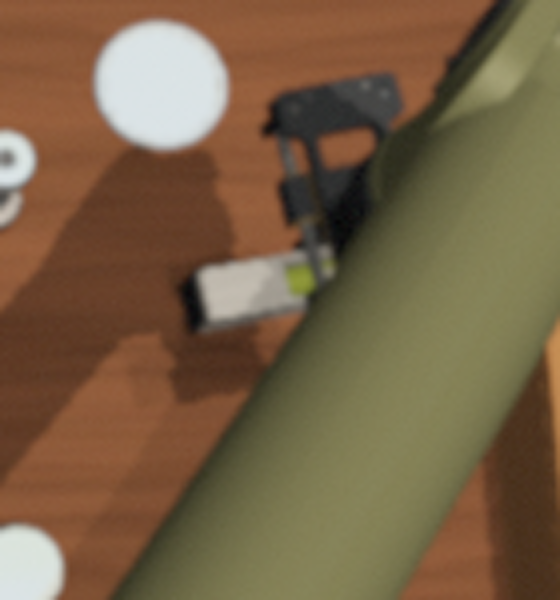

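Run:
```python
from h import *
s=cam("scene");p=np.array(env.get_obs()["tool_pos"]);a=np.radians(10)
X=np.array([np.cos(a),np.sin(a),0]);Y=np.array([-np.sin(a),np.cos(a),0])
for n,u in dict(tip=(205,377),bl=(79,411),br=(333,382),tl=(63,346),tr=(321,314),pad_bottom_lev=(205,397)).items():
    uv=((u[0]+.5)/3-.5+80,(u[1]+.5)/3-.5+60); o,d=ray(s,uv)
    for off in ((.016,) if n!="tip" else (.016,.026)):
        t=((p+X*off-o)@X)/(d@X); w=o+t*d-p; print(n,off,"y",(w@Y).round(4),"z rel",w[2].round(4))
```

```text
tip 0.016 y -0.0072 z rel 0.0008
tip 0.026 y -0.0041 z rel 0.0075
bl 0.016 y -0.0971 z rel -0.015
br 0.016 y 0.0783 z rel -0.0176
tl 0.016 y -0.0884 z rel 0.0404
tr 0.016 y 0.0828 z rel 0.0421
pad_bottom_lev 0.016 y -0.012 z rel -0.0166
```

```bash
python3 -m pendant '[0.12,0.5,0,0,0,0,28,0.12,1,0,0,0,0,28,0.12,1,0,0,0,0,28,0.12,1,0,0,0,0,28,0.12,1,0,0,0,0,28,0.12,1,0,0,0,-0.1,28,0.12,1,0,0,0,0,28,0.12,1,0,0,0,0,28,0.12,1,0,0,0,0,28,0.12,0.5,0,0,0,0,28]'
python3 -m pendant '[0,0,-0.5,0,0,0,28,0,0,-0.7,0,0,0,28,0,0,-0.7,0,0,0,28,0,0,-0.2,0,0,0,28,0,0,0,0,0,0,28,0,0,0,0,0,0,28]'
python3 - <<'E'
from h import *
s=cam("scene");crop(s,220,140,420,310,4,"pics/s4.png");t=cam("top");crop(t,265,90,405,230,4,"pics/t5.png");o=env.get_obs();print(o["tool_pos"],o["tool_rot"],o["qpos"].round(1))
E
```

```text
time_s: 7.18
tool_pos: [0.5782, 0.0512, 0.1885]
tool_rot: [-90.2, 0.0, -80.8]
force: [0.0, -0.3, -4.0]
grip_width: 0.0318
time_s: 7.92
tool_pos: [0.5803, 0.048, 0.1077]
tool_rot: [-89.9, -0.0, -81.0]
force: [0.1, 0.1, -2.9]
grip_width: 0.0318
[0.58028272 0.04822728 0.10778488] [-8.98780578e+01  9.99001281e-03 -8.10252727e+01] [-37.6  16.8  35.5 102.3 -10.8  64.2  10.4]
```

View pics/s4.png

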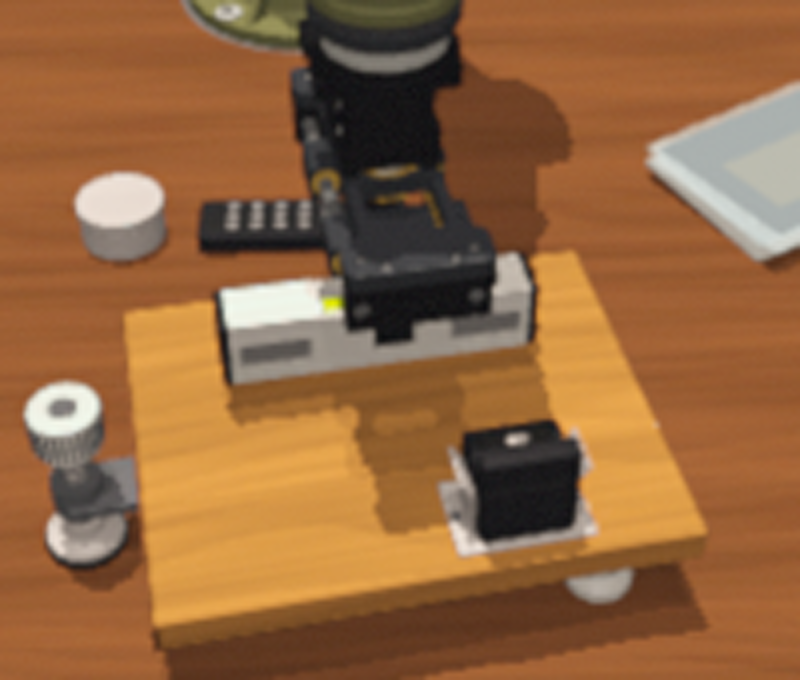

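View pics/t5.png

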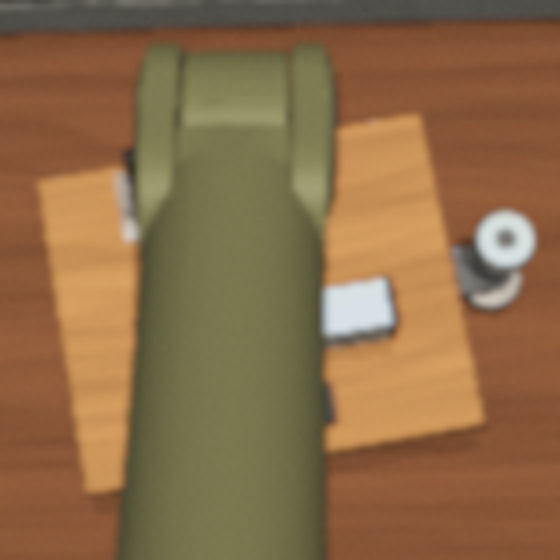

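The level, seen over the board with its edges parallel to the board's, is ready to go down. I'll lower it quickly by 20 mm and then creep until the force rises.

```bash
python3 -m pendant '[0,0,-0.3,0,0,0,28,0,0,-0.2,0,0,0,28,0,0,-0.05,0,0,0,28,0,0,0,0,0,0,28]'
python3 -m pendant '[0,0,-0.04,0,0,0,28,0,0,0,0,0,0,28]'
python3 -m pendant '[0,0,-0.04,0,0,0,28,0,0,0,0,0,0,28]'
python3 -m pendant '[0,0,-0.04,0,0,0,28,0,0,0,0,0,0,28]'
```

```text
time_s: 8.52
tool_pos: [0.5791, 0.0483, 0.0865]
tool_rot: [-90.1, 0.1, -81.0]
force: [-7.1, -0.2, 14.4]
grip_width: 0.032
time_s: 8.78
tool_pos: [0.5791, 0.0483, 0.0865]
tool_rot: [-90.1, 0.1, -81.0]
force: [-11.4, -0.8, 23.5]
grip_width: 0.0319
time_s: 9.02
tool_pos: [0.5791, 0.0483, 0.0864]
tool_rot: [-90.1, 0.2, -81.0]
force: [-14.5, -1.1, 33.3]
grip_width: 0.0321
time_s: 9.28
tool_pos: [0.5791, 0.0483, 0.0862]
tool_rot: [-90.1, 0.2, -81.0]
force: [-19.4, -1.3, 41.4]
grip_width: 0.0312
```

Contact came at TCP z = 0.0865, and I over-pressed to about 41 N. I'll unload first and then open.

```bash
python3 -m pendant '[0,0,0.08,0,0,0,28,0,0,0.08,0,0,0,28,0,0,0,0,0,0,28]'
```

```text
time_s: 9.65
tool_pos: [0.5797, 0.0483, 0.0864]
tool_rot: [-90.0, 0.0, -81.0]
force: [-1.0, -1.0, 3.7]
grip_width: 0.0317
```

```bash
python3 -m pendant '[0,0,0,0,0,0,50,0,0,0,0,0,0,60,0,0,0,0,0,0,87,0,0,0,0,0,0,87,0,0,0,0,0,0,87]'
python3 -m pendant '[0,0,0.3,0,0,0,87,0,0,0.7,0,0,0,87,0,0,0.7,0,0,0,87,0,0,0.2,0,0,0,87]'
python3 - <<'E'
from h import *
s=cam("scene");crop(s,220,140,420,310,4,"pics/s5.png");o=env.get_obs();print(o["tool_pos"],o["tool_rot"],o["qpos"].round(1))
E
```

```text
time_s: 10.28
tool_pos: [0.5795, 0.0482, 0.0862]
tool_rot: [-90.0, -0.0, -81.0]
force: [-0.2, 0.1, 0.1]
grip_width: 0.0738
time_s: 10.78
tool_pos: [0.5808, 0.0482, 0.1648]
tool_rot: [-89.8, 0.0, -81.0]
force: [-0.9, 0.2, 0.2]
grip_width: 0.087
[0.58068162 0.04830161 0.16460629] [-8.97824595e+01  3.15773291e-02 -8.10252355e+01] [-38.7  13.6  36.3  98.8  -8.6  70.2   8.7]
```

View pics/s5.png

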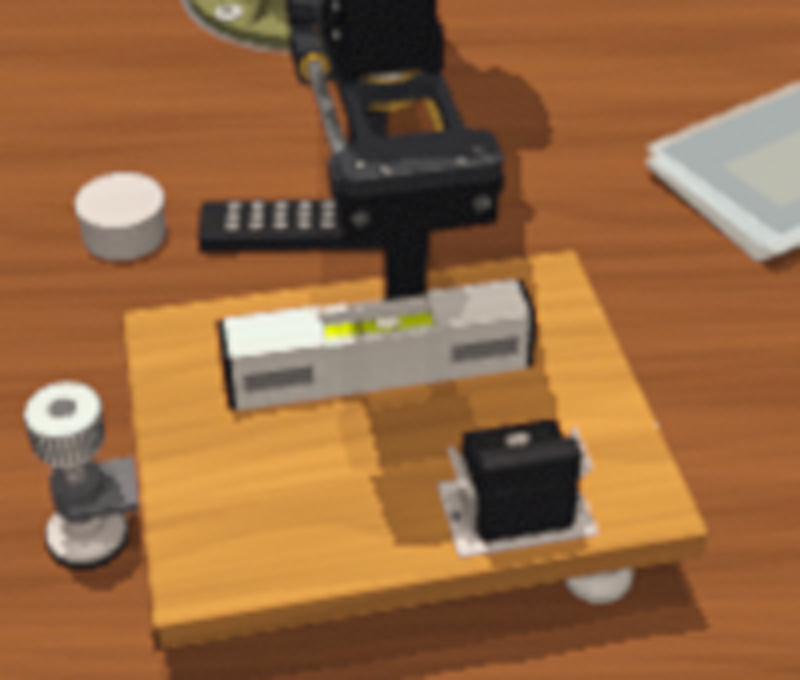

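The level now lies on the shelf, released, with its vial at about (378,325) in the crop. Next I'll go above the knob and pre-rotate counter-clockwise to leave room for the clockwise turn.

```bash
python3 -m pendant '[0.2,-0.44,0,0,0,1,87,0.18,-0.44,0,0,0,1,87,0.18,-0.44,0,0,0,1,87,0.18,-0.44,0,0,0,1,87,0.18,-0.44,0,0,0,1,87,0.18,-0.44,0,0,0,1,87,0.18,-0.44,0,0,0,1,87,0.18,-0.44,0,0,0,1,87,0.16,-0.44,0,0,0,1,87,0,-0.43,0,0,0,1,87]'
python3 - <<'E'
from h import *
s=cam("scene");t=cam("top");o=env.get_obs();print(o["tool_pos"],o["tool_rot"],o["qpos"].round(1))
crop(s,260,200,360,260,8,"pics/s6.png");crop(t,290,140,400,220,7,"pics/t6.png")
E
```

```text
time_s: 12.08
tool_pos: [0.6439, -0.1277, 0.1606]
tool_rot: [-90.0, 0.1, 19.3]
force: [0.2, 0.9, -0.6]
grip_width: 0.0871
[ 0.64315485 -0.13035126  0.1610202 ] [-90.03411089   0.12806642  18.78020509] [-10.6  22.2  25.5  87.6  -9.7  72.5 125. ]
```

View pics/s6.png

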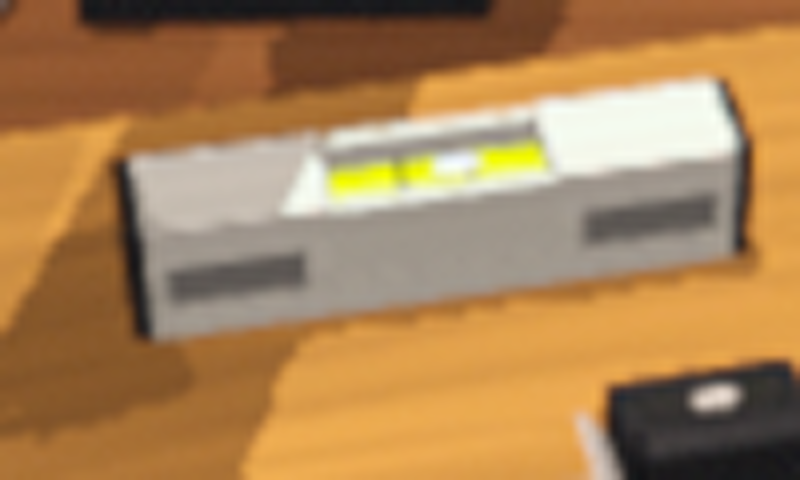

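View pics/t6.png

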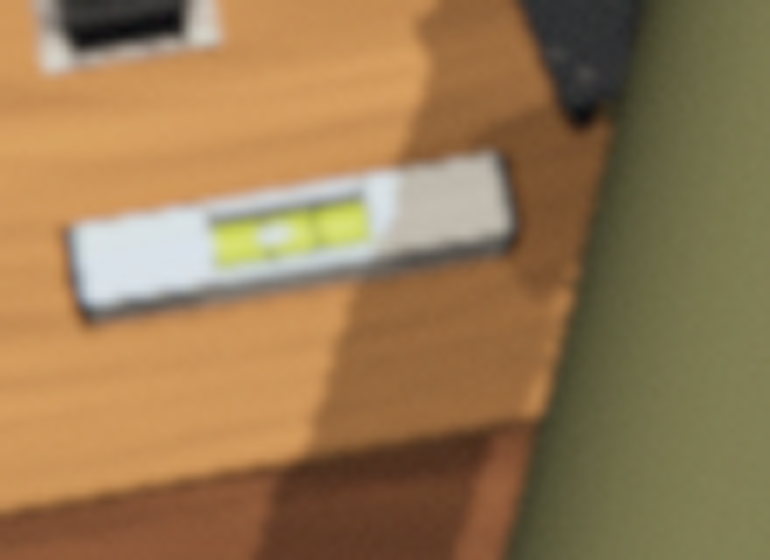

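The bubble is about 6.5 to 7 mm off on the +y side, so roughly 2.2 rad clockwise is needed. I'll descend part-way and check the centring.

```bash
python3 -m pendant '[0.05,0.05,-0.5,0,0,0,87,0,0,-0.4,0,0,0,87,0,0,0,0,0,0,87]'
cat > bub.py <<'E'
from h import *
def prof(c,a,b,n=161):
    # sample blue and grey along pixel line a->b
    a=np.array(a);b=np.array(b);p=a+(b-a)*np.linspace(0,1,n)[:,None]
    m=cv2.remap(c["image"],p[:,0].astype(np.float32).reshape(1,-1),p[:,1].astype(np.float32).reshape(1,-1),cv2.INTER_CUBIC)[0].astype(int)
    return p,m
E
python3 - <<'E'
from bub import *
s=cam("scene");t=cam("top");o=env.get_obs();print(o["tool_pos"],o["tool_rot"])
crop(s,210,150,290,290,4,"pics/s7.png")
f=lambda p,x0,y0,k:((p[0]+.5)/k-.5+x0,(p[1]+.5)/k-.5+y0)
for c,a,b in((t,f((190,247),290,140,7),f((395,218),290,140,7)),(s,f((300,187),260,200,8),f((575,148),260,200,8))):
    print(a,b); p,m=prof(c,a,b,60); print([tuple(x) for x in m[:,[0,2]]])
E
```

```text
time_s: 12.55
tool_pos: [0.6446, -0.1237, 0.1231]
tool_rot: [-89.9, 0.3, 19.0]
force: [0.3, -0.2, 0.2]
grip_width: 0.0867
[ 0.64607537 -0.12467413  0.1256362 ] [-8.99752373e+01  4.55944474e-02  1.89991713e+01]
(316.7142857142857, 174.85714285714286) (346.0, 170.71428571428572)
[(np.int64(217), np.int64(234)), (np.int64(217), np.int64(234)), (np.int64(217), np.int64(235)), (np.int64(217), np.int64(233)), (np.int64(217), np.int64(230)), (np.int64(216), np.int64(219)), (np.int64(215), np.int64(207)), (np.int64(215), np.int64(183)), (np.int64(215), np.int64(161)), (np.int64(216), np.int64(136)), (np.int64(215), np.int64(123)), (np.int64(215), np.int64(113)), (np.int64(215), np.int64(111)), (np.int64(215), np.int64(111)), (np.int64(214), np.int64(109)), (np.int64(215), np.int64(111)), (np.int64(215), np.int64(113)), (np.int64(215), np.int64(124)), (np.int64(213), np.int64(138)), (np.int64(212), np.int64(161)), (np.int64(212), np.int64(181)), (np.int64(213), np.int64(199)), (np.int64(214), np.int64(209)), (np.int64(215), np.int64(214)), (np.int64(215), np.int64(216)), (np.int64(216), np.in
[... 2310 characters left out ...]
 np.int64(231)), (np.int64(239), np.int64(187)), (np.int64(241), np.int64(131)), (np.int64(243), np.int64(58)), (np.int64(244), np.int64(11)), (np.int64(245), np.int64(0)), (np.int64(245), np.int64(0)), (np.int64(245), np.int64(0)), (np.int64(244), np.int64(0)), (np.int64(243), np.int64(0)), (np.int64(241), np.int64(0)), (np.int64(239), np.int64(0)), (np.int64(239), np.int64(0)), (np.int64(235), np.int64(11)), (np.int64(224), np.int64(54)), (np.int64(218), np.int64(124)), (np.int64(222), np.int64(190)), (np.int64(234), np.int64(227)), (np.int64(243), np.int64(235)), (np.int64(245), np.int64(238)), (np.int64(245), np.int64(238)), (np.int64(245), np.int64(236)), (np.int64(245), np.int64(236))]
```

View pics/s7.png

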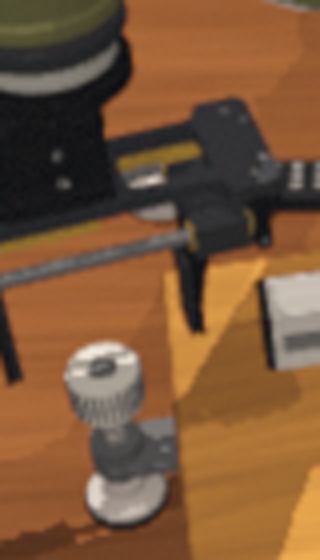

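```bash
python3 -m pendant '[0,-0.07,0,0,0,0,87,0,0,-0.6,0,0,0,87,0,0,-0.55,0,0,0,87,0,0,0,0,0,0,87]'
python3 - <<'E'
from h import *
s=cam("scene");crop(s,210,150,290,290,4,"pics/s8.png");t=cam("top");crop(t,340,100,440,200,5,"pics/t8.png")
o=env.get_obs();print(o["tool_pos"],o["tool_rot"],o["qpos"].round(1))
E
```

```text
time_s: 13.15
tool_pos: [0.6451, -0.1281, 0.079]
tool_rot: [-89.9, 0.1, 19.0]
force: [0.1, -0.9, 0.2]
grip_width: 0.087
[ 0.64677893 -0.12853794  0.08120168] [-9.00353315e+01 -6.24907850e-02  1.89621444e+01] [ -9.9  26.3  24.5  91.8 -11.7  64.4 126.3]
```

View pics/s8.png

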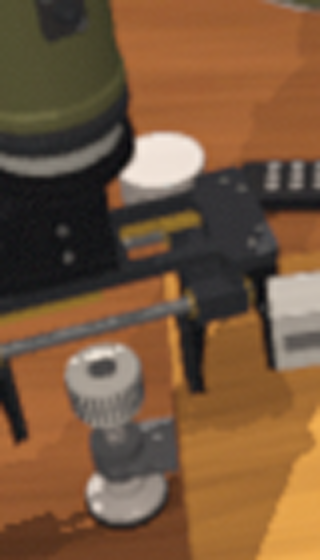

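View pics/t8.png

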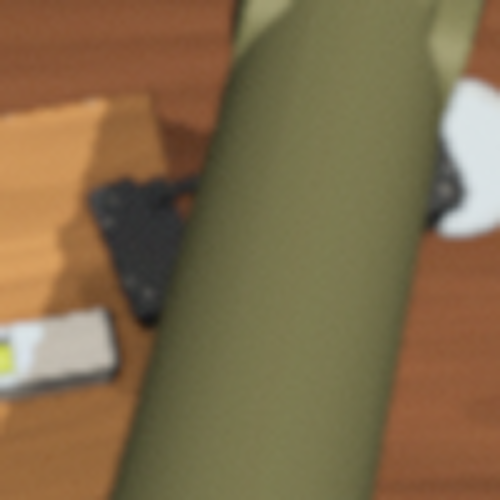

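```bash
python3 -m pendant '[0,0,0,0,0,0,34,0,0,0,0,0,0,34,0,0,0,0,0,0,34,0,0,0,0,0,0,34,0,0,0,0,0,0,34,0,0,0,0,0,0,34,0,0,0,0,0,0,34]' 25
```

```text
time_s: 14.12
tool_pos: [0.6458, -0.127, 0.0801]
tool_rot: [-89.9, 0.0, 19.0]
force: [-2.3, 3.1, 1.1]
grip_width: 0.0378
```

```bash
python3 -m pendant '[0,0,0,0,0,-0.5,34,0,0,0,0,0,-1,34,0,0,0,0,0,-1,34,0,0,0,0,0,-1,34,0,0,0,0,0,-1,34,0,0,0,0,0,-0.5,34,0,0,0,0,0,0,34]'
python3 -m pendant '[0,0,0,0,0,-0.5,34,0,0,0,0,0,-1,34,0,0,0,0,0,-1,34,0,0,0,0,0,-1,34,0,0,0,0,0,-1,34,0,0,0,0,0,-1,34,0,0,0,0,0,-1,34,0,0,0,0,0,-0.5,34,0,0,0,0,0,0,34]'
python3 - <<'E'
from h import *
o=env.get_obs();print(o["tool_pos"],o["tool_rot"],o["wrist_torque"],o["qpos"].round(1))
s=cam("scene");t=cam("top")
crop(s,260,200,360,260,8,"pics/s9.png");crop(t,290,140,400,220,7,"pics/t9.png")
E
```

```text
time_s: 15.0
tool_pos: [0.6457, -0.1286, 0.0801]
tool_rot: [-90.0, 0.0, -31.0]
force: [-3.2, 0.1, 0.7]
grip_width: 0.0384
time_s: 16.12
tool_pos: [0.6437, -0.1295, 0.08]
tool_rot: [-90.3, -0.1, -101.0]
force: [-8.3, -0.2, 4.7]
grip_width: 0.0387
[ 0.64374561 -0.12950691  0.08002861] [-9.02591444e+01 -9.98065106e-02 -1.01025788e+02] [-0.13174349  1.45878644 -0.08862197] [-26.7  32.2  48.2  92.6 -25.4  67.2  16.3]
```

View pics/s9.png

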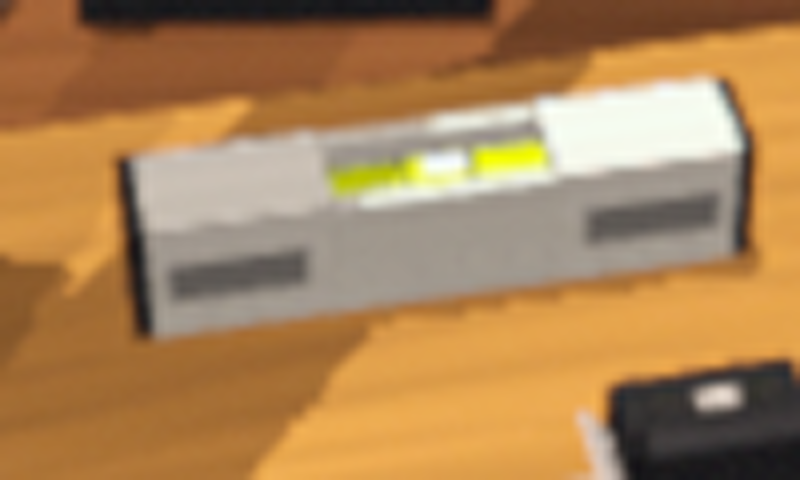

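View pics/t9.png

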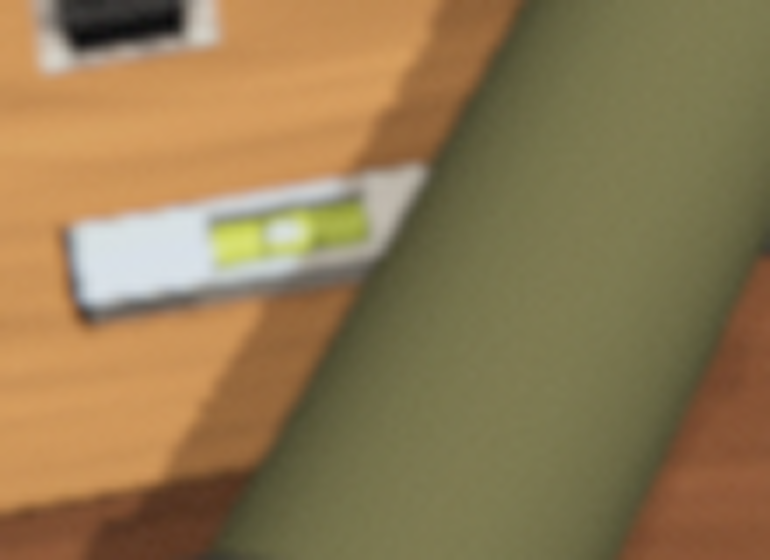

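```bash
python3 -m pendant '[-0.03,0,0,0,0,-0.5,34,0,0,0,0,0,-1,34,0,0,0,0,0,-0.5,34,0,0,0,0,0,0,34,0,0,0,0,0,0,34,0,0,0,0,0,0,34,0,0,0,0,0,0,34,0,0,0,0,0,0,34,0,0,0,0,0,0,34,0,0,0,0,0,0,34]'
python3 -m pendant '[0,0,0,0,0,0,34,0,0,0,0,0,0,34,0,0,0,0,0,0,34,0,0,0,0,0,0,34,0,0,0,0,0,0,34,0,0,0,0,0,0,34,0,0,0,0,0,0,34]'
cat > mb.py <<'E'
from bub import *
s=cam("scene");t=cam("top")
f=lambda p,x0,y0,k:((p[0]+.5)/k-.5+x0,(p[1]+.5)/k-.5+y0)
def cross(b,L,i0,i1):
    return [round(float(i+(L-b[i])/(b[i+1]-b[i])),2) for i in range(i0,i1) if (b[i]-L)*(b[i+1]-L)<0]
for n,c,a,b,L in(("top",t,f((190,247),290,140,7),f((395,218),290,140,7),155),("scene",s,f((300,187),260,200,8),f((575,148),260,200,8),130)):
    p,m=prof(c,a,b,60); print(n,cross(m[:,2],L,0,59),"\nR",m[5:55,0].tolist(),"\nB",m[5:55,2].tolist())
o=env.get_obs();print(o["time_s"],o["tool_pos"],o["tool_rot"],o["force"],o["qpos"].round(1))
E
python3 mb.py
```

```text
time_s: 17.48
tool_pos: [0.6431, -0.1293, 0.0801]
tool_rot: [-90.2, -0.1, -121.0]
force: [-5.8, 1.2, 3.5]
grip_width: 0.0386
time_s: 18.35
tool_pos: [0.6431, -0.1293, 0.0801]
tool_rot: [-90.2, -0.1, -121.0]
force: [-7.2, 1.0, 4.9]
grip_width: 0.0384
top [7.05, 23.57, 32.5] 
R [210, 211, 212, 213, 214, 214, 214, 214, 214, 214, 215, 215, 214, 211, 206, 199, 196, 196, 201, 207, 212, 214, 213, 211, 208, 205, 198, 190, 177, 164, 153, 151, 155, 160, 166, 168, 169, 169, 169, 169, 167, 163, 154, 143, 129, 113, 98, 88, 83, 82] 
B [199, 181, 156, 137, 121, 115, 112, 110, 110, 110, 111, 112, 113, 113, 111, 107, 111, 121, 143, 164, 187, 200, 208, 212, 208, 201, 185, 168, 142, 118, 94, 80, 72, 71, 74, 76, 78, 77, 76, 77, 76, 74, 69, 63, 58, 54, 52, 51, 52, 53]
scene [6.24, 23.79, 34.44, 52.89] 
R [200, 194, 188, 185, 185, 186, 187, 186, 186, 186, 186, 186, 186, 187, 184, 178, 161, 149, 164, 194, 219, 238, 243, 247, 248, 249, 249, 247, 246, 244, 223, 205, 208, 225, 240, 249, 248, 247, 246, 246, 245, 243, 243, 243, 242, 242, 241, 229, 216, 220] 
B [169, 142, 92, 44, 8, 4, 5, 11, 10, 5, 1, 0, 1, 3, 5, 1, 11, 31, 84, 142, 188, 220, 230, 239, 240, 244, 239, 232, 198, 157, 95, 48, 29, 21, 10, 2, 2, 0, 0, 0, 1, 1, 1, 0, 0, 0, 20, 73, 137, 196]
18.45 [ 0.64310756 -0.12931509  0.08005884] [ -90.15869479   -0.13854383 -120.97216421] [-7.05469907 -0.13816768  4.22976092] [-29.3  33.7  52.4  92.8 -28.2  67.9  -1.6]
```

The scene view puts the bubble midway between the lines, and the top view has it at about +1 mm. I'll release the knob, lift clear and recheck.

```bash
python3 -m pendant '[0,0,0,0,0,0,50,0,0,0,0,0,0,70,0,0,0,0,0,0,87,0,0,0,0,0,0,87,0,0,0,0,0,0,87,0,0,0.5,0,0,0,87,0,0,1,0,0,0,87,0,0,0.6,0,0,0,87,0,0,0,0,0,0,87]'
python3 mb.py
python3 - <<'E'
from h import *
t=cam("top");s=cam("scene");crop(t,265,90,465,230,4,"pics/t10.png");crop(s,220,170,420,290,4,"pics/s10.png")
f=lambda p,x0,y0,k:((p[0]+.5)/k-.5+x0,(p[1]+.5)/k-.5+y0)
print(onz(t,f((291.5,232),290,140,7),.107),onz(s,f((438,167),260,200,8),.107))
E
```

```text
time_s: 19.58
tool_pos: [0.6467, -0.129, 0.1678]
tool_rot: [-89.7, 0.1, -121.0]
force: [0.2, 0.4, 0.7]
grip_width: 0.087
top [6.92, 23.67, 32.09] 
R [208, 208, 209, 211, 212, 213, 214, 213, 213, 212, 213, 214, 213, 210, 204, 198, 194, 195, 199, 204, 207, 208, 206, 203, 200, 197, 191, 184, 173, 162, 153, 151, 153, 158, 164, 166, 167, 168, 168, 168, 167, 168, 167, 165, 162, 158, 153, 150, 145, 137] 
B [197, 178, 153, 135, 120, 115, 112, 110, 110, 109, 110, 111, 113, 112, 109, 105, 109, 120, 141, 162, 183, 195, 200, 200, 194, 186, 171, 157, 135, 114, 93, 80, 72, 71, 73, 74, 75, 77, 77, 75, 74, 74, 75, 76, 81, 89, 99, 111, 117, 114]
scene [6.22, 23.88, 34.1, 52.9] 
R [199, 194, 187, 183, 183, 185, 186, 185, 185, 185, 185, 185, 185, 185, 183, 177, 160, 149, 163, 191, 209, 222, 223, 231, 238, 245, 248, 246, 244, 242, 222, 205, 208, 224, 240, 249, 247, 246, 245, 245, 244, 242, 241, 241, 241, 242, 241, 228, 214, 218] 
B [167, 141, 91, 42, 8, 6, 4, 6, 8, 7, 4, 3, 1, 0, 0, 0, 7, 31, 84, 136, 165, 183, 186, 201, 220, 237, 239, 227, 186, 136, 78, 41, 29, 23, 11, 1, 0, 0, 0, 1, 1, 0, 0, 0, 0, 5, 23, 73, 136, 194]
19.675 [ 0.645044   -0.12807295  0.16454232] [-8.99782997e+01  2.94577922e-02 -1.21018398e+02] [-0.39430601  0.00766916 -0.51465507] [-31.2  29.5  55.3  88.  -24.8  75.6  -4.1]
[0.57990639 0.04216512 0.107     ] [0.58572412 0.04384078 0.107     ]
```

View pics/s10.png

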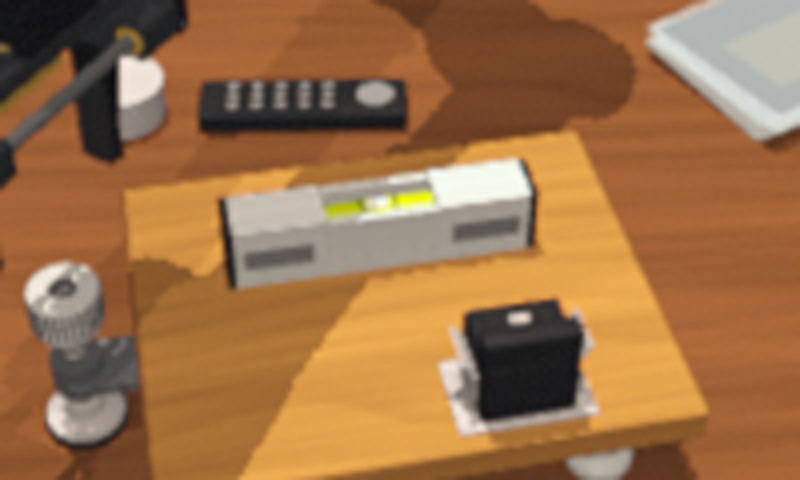

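View pics/t10.png

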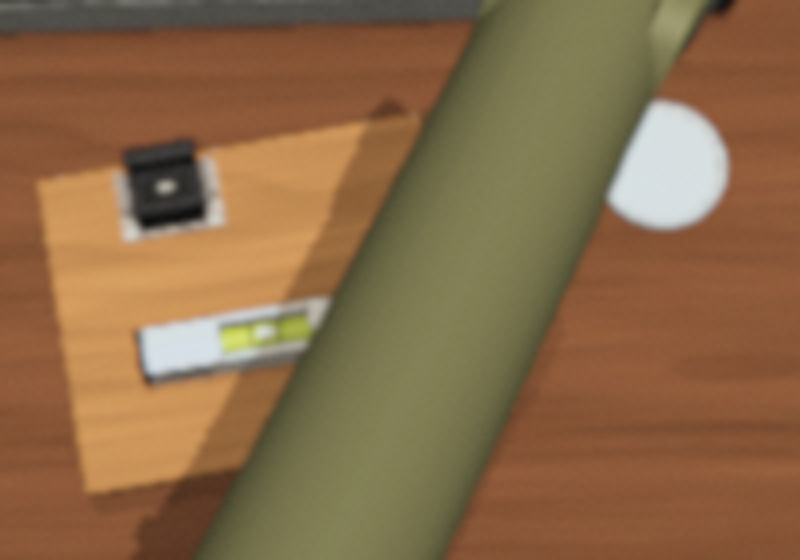

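The bubble is centred and the level lies free. I'll close the fingers and move above the level's +y part, which keeps the vial visible.

```bash
python3 -m pendant '[-0.21,0.5,0,0,0,0.5,0,-0.22,0.7,0,0,0,0.5,0,-0.22,0.7,0,0,0,0.5,0,-0.22,0.7,0,0,0,0.5,0,-0.22,0.7,0,0,0,0.5,0,-0.22,0.7,0,0,0,0.5,0,-0.22,0.7,0,0,0,0.5,0,-0.22,0.7,0,0,0,0.5,0,0,0,0,0,0,0,0,0,0,0,0,0,0,0]' 20
python3 -m pendant '[0,0,-0.4,0,0,0,0,0,0,-0.4,0,0,0,0,0,0,-0.1,0,0,0,0,0,0,0,0,0,0,0,0,0,0,0,0,0,0]'
python3 - <<'E'
from h import *
s=cam("scene");crop(s,220,140,420,290,4,"pics/s11.png");print(env.get_obs())
E
```

```text
time_s: 21.02
tool_pos: [0.5748, 0.0867, 0.1637]
tool_rot: [-90.0, -0.1, -81.1]
force: [-0.0, -0.7, -0.0]
grip_width: 0.0015
time_s: 21.65
tool_pos: [0.5754, 0.0878, 0.1285]
tool_rot: [-90.0, -0.0, -81.0]
force: [0.5, 0.0, -0.1]
grip_width: 0.0002
{'time_s': 21.7, 'qpos': array([-51.24342847,  17.7913776 ,  47.43241309, 101.32981512,
       -14.15490279,  67.00858829,   9.37927672]), 'joint_velocities': array([-0.15053339, -0.04473459, -0.08411835,  0.06213032, -0.07838981,
        0.00265612, -0.09735331]), 'effort': array([ 3.04301886e-02, -3.46249080e+01,  7.20300168e+00, -2.83397663e+01,
       -4.99485468e-02,  5.23943373e-02, -5.52044639e-05]), 'tool_pos': array([0.57543687, 0.08784651, 0.12865702]), 'tool_rot': array([-8.99451075e+01,  1.43668739e-03, -8.10218152e+01]), 'force': array([ 0.3114156 , -0.182488  ,  0.73528589]), 'wrist_torque': array([-0.05918689,  0.05824907, -0.02931983]), 'grip_width': 0.0003838807459826693}
```

View pics/s11.png

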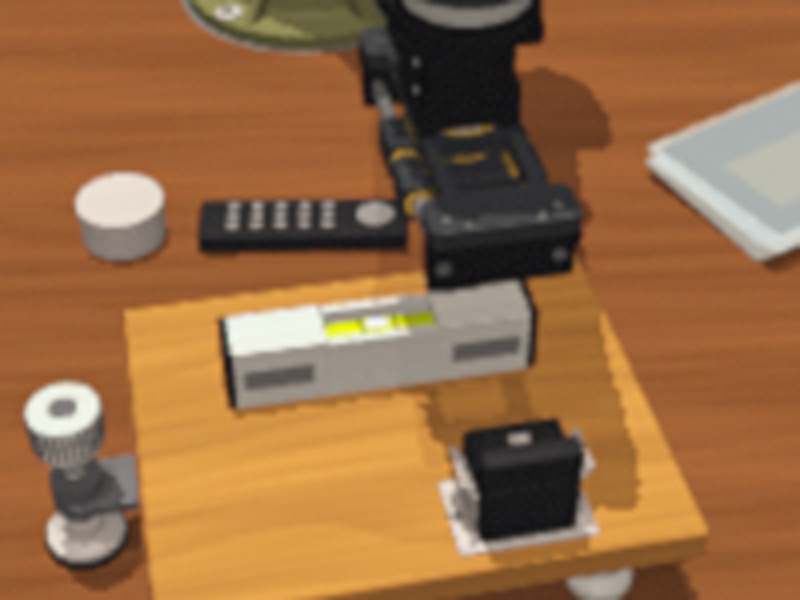

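```bash
python3 -m pendant '[0,0,-0.2,0,0,0,0,0,0,-0.15,0,0,0,0,0,0,0,0,0,0,0,0,0,0,0,0,0,0]'
python3 -m pendant '[0,0,-0.05,0,0,0,0,0,0,0,0,0,0,0,0,0,0,0,0,0,0]'
python3 -m pendant '[0,0,-0.04,0,0,0,0,0,0,0,0,0,0,0,0,0,0,0,0,0,0]'
```

```text
time_s: 22.2
tool_pos: [0.5751, 0.0878, 0.1142]
tool_rot: [-90.0, -0.0, -81.0]
force: [-0.2, 0.0, -0.1]
grip_width: 0.0005
time_s: 22.58
tool_pos: [0.5751, 0.0878, 0.1123]
tool_rot: [-90.0, -0.0, -81.0]
force: [0.2, 0.1, -0.7]
grip_width: 0.0003
time_s: 22.95
tool_pos: [0.575, 0.0879, 0.1106]
tool_rot: [-90.0, -0.0, -81.0]
force: [-0.3, -0.1, -0.7]
grip_width: 0.0006
```

```bash
python3 -m pendant '[0,0,-0.04,0,0,0,0,0,0,0,0,0,0,0,0,0,0,0,0,0,0]'
python3 -m pendant '[0,0,-0.03,0,0,0,0,0,0,0,0,0,0,0,0,0,0,0,0,0,0]'
```

```text
time_s: 23.32
tool_pos: [0.5752, 0.0878, 0.1095]
tool_rot: [-90.0, 0.0, -81.0]
force: [-1.6, -0.8, 5.8]
grip_width: 0.0008
time_s: 23.7
tool_pos: [0.5753, 0.0879, 0.1095]
tool_rot: [-90.0, 0.1, -81.0]
force: [-5.6, -0.2, 13.5]
grip_width: 0.0002
```

```bash
python3 -m pendant '[0.01,0,0.012,0,0,0,0,0,0,0,0,0,0,0,0,0,0,0,0,0,0,0,0,0,0,0,0,0,0,0,0,0,0,0,0,0,0,0,0,0,0,0,0,0,0,0,0,0,0,0,0,0,0,0,0,0,0,0,0,0,0,0,0,0,0,0,0,0,0,0]'
python3 -m pendant '[0,0,0,0,0,0,0,0,0,0,0,0,0,0,0,0,0,0,0,0,0,0,0,0,0,0,0,0,0,0,0,0,0,0,0,0,0,0,0,0,0,0,0,0,0,0,0,0,0,0,0,0,0,0,0,0,0,0,0,0,0,0,0,0,0,0,0,0,0,0]'
python3 mb.py
python3 - <<'E'
from h import *
s=cam("scene");crop(s,220,140,420,290,4,"pics/s12.png")
E
```

```text
time_s: 24.95
tool_pos: [0.5754, 0.0879, 0.1095]
tool_rot: [-90.0, 0.0, -81.0]
force: [-4.3, -0.9, 9.7]
grip_width: 0.0002
time_s: 26.2
tool_pos: [0.5754, 0.0879, 0.1095]
tool_rot: [-90.0, 0.1, -81.0]
force: [-4.0, 0.1, 10.8]
grip_width: 0.0001
top [25.46, 34.29, 50.38] 
R [91, 89, 86, 85, 80, 76, 69, 65, 57, 50, 43, 39, 35, 34, 33, 32, 42, 58, 90, 120, 156, 178, 197, 207, 212, 215, 214, 212, 207, 200, 196, 197, 202, 207, 213, 215, 216, 217, 216, 216, 215, 216, 215, 214, 211, 208, 207, 208, 211, 213] 
B [59, 58, 57, 56, 53, 49, 46, 45, 42, 38, 34, 32, 31, 31, 31, 29, 37, 50, 79, 108, 144, 168, 190, 202, 210, 213, 208, 201, 183, 162, 138, 122, 113, 113, 117, 119, 121, 122, 122, 121, 119, 116, 115, 115, 125, 145, 171, 193, 212, 224]
scene [6.98, 23.18, 33.84] 
R [233, 231, 233, 236, 238, 237, 237, 238, 239, 240, 240, 241, 241, 242, 239, 233, 216, 202, 206, 222, 233, 240, 240, 241, 242, 244, 243, 239, 234, 228, 204, 184, 187, 198, 203, 188, 165, 151, 148, 150, 151, 151, 153, 149, 132, 98, 59, 31, 25, 28] 
B [219, 189, 129, 66, 16, 9, 12, 22, 24, 22, 17, 17, 13, 8, 7, 3, 21, 53, 119, 180, 213, 230, 233, 235, 234, 236, 227, 214, 171, 122, 61, 23, 12, 12, 11, 8, 6, 5, 4, 3, 4, 4, 5, 9, 10, 13, 18, 21, 22, 27]
26.3 [0.57537992 0.08787332 0.10953251] [-9.00107316e+01  5.08079511e-02 -8.10200723e+01] [-4.39016468 -1.14837572 10.6692026 ] [-50.6  19.1  46.9 102.4 -15.3  65.1  10.3]
```

View pics/s12.png

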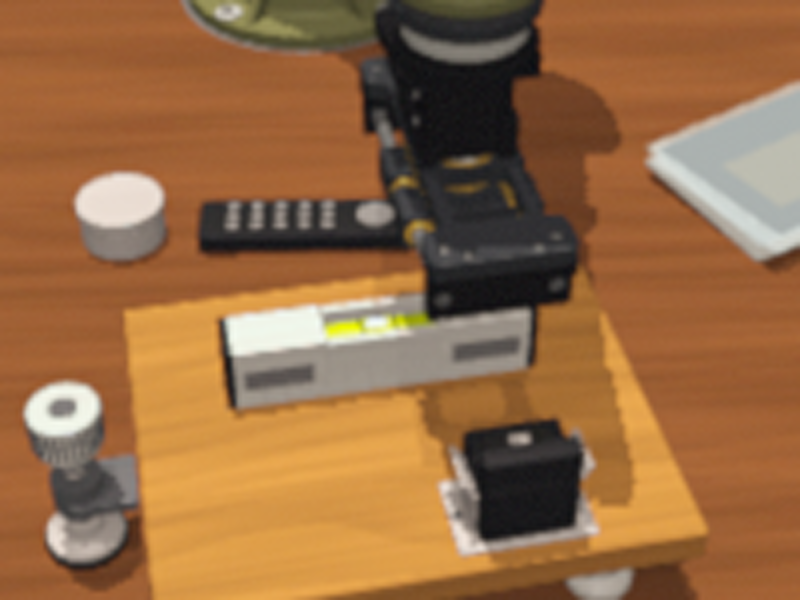

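```bash
python3 -m pendant '[0,0,0,0,0,0,0,0,0,0,0,0,0,0,0,0,0,0,0,0,0,0,0,0,0,0,0,0,0,0,0,0,0,0,0,0,0,0,0,0,0,0,0,0,0,0,0,0,0,0,0,0,0,0,0,0,0,0,0,0,0,0,0,0,0,0,0,0,0,0]'
python3 mb.py|grep -v '^[RB]'
python3 - <<'E'
from h import *
s=cam("scene");crop(s,285,205,345,240,12,"pics/s13.png");t=cam("top");crop(t,300,150,360,190,12,"pics/t13.png")
E
```

```text
time_s: 27.6
tool_pos: [0.5753, 0.0879, 0.1095]
tool_rot: [-90.0, 0.1, -81.0]
force: [-5.0, -0.6, 10.8]
grip_width: 0.0005
top [25.52, 34.24, 50.38] 
scene [6.97, 23.19, 33.8] 
27.7 [0.57536396 0.08787741 0.1095183 ] [-9.00125086e+01  5.21639833e-02 -8.10202252e+01] [-5.32641236 -0.55746258 10.35676654] [-50.6  19.1  46.9 102.4 -15.3  65.1  10.3]
```

View pics/s13.png

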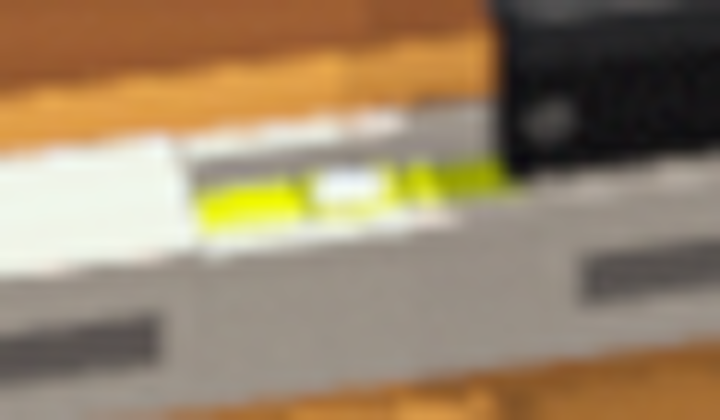

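```bash
python3 -c "
from cell import env
print(env.get_obs()['force']); print(env.sign_off())"
```

```text
[-3.90279341 -0.16702387 11.32861794]
the job is handed in; nothing more can be done
None
```

I set the level lengthways on the clear part of the shelf and let go of it. I then turned the knob about 140° clockwise in one grasp and pressed the level with closed fingertips. I handed the job in at about 28 s while still pressing. The sign-off gives no verdict, so I only know what my own checks showed.

- **Push:** the last force reading was about 11 N downward, roughly 15 N on the shelf with the level's own weight. There was also a steady sideways force of about 4–5 N. I pressed on the +y part of the level, about 45 mm from its middle, to keep the vial in view.
- **Bubble while the level lay free:** it read about 0 mm in the scene camera. The top camera read about +1 mm, but that view was shaded.
- **Bubble while pressing:** it was steady, about 0.5–1 mm towards the knob in the scene camera. The top camera put it 1–2 mm towards the knob, but the gripper partly covered the vial there. Both are inside the 2.5 mm limit, but the top view's upper value leaves little margin.
- **What went wrong:**
  - The fingers had not finished closing when the lift began, so the level was held about 16 mm above its bottom edge instead of the planned 10 mm.
  - I met the shelf earlier than expected and pressed to about 41 N while setting the level down, against the 100 N limit. I unloaded before opening the fingers.
- **Other objects:** I saw nothing disturbed in the pictures, but I did not measure their positions again.

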